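Check two soldering-stand swing arms for binding

ROBOT

A 7-joint arm with a two-finger parallel gripper is mounted at the origin on the work surface. World frame = base frame: x ahead of the robot, y to its left, z up, the work surface at z = 0. Lengths are in m, angles in degrees, forces in N, time in s.
With the tool pointing down it reaches from about 0.425 to 0.875 m from the base axis. Payload 4.7 kg.
Tool frame: the origin (TCP) lies on the centre line of the jaws, within the pads' length; the fingertips stand 14 mm ahead of it and the grasp point (between the pads) lies 5 mm behind it; z points along the fingers, y is the line along which they close (so a half turn about z gives the same grasp; the last joint's range is limited). The gripper opens to 87 mm and grips with 3 to 60 N. Pads are 19 mm wide; open, the fingers measure 117 mm over their backs; the gripper's body (75 mm by 190 mm) begins 51 mm behind the grasp point.
Start: joints at [69.677, 18.392, -4.016, 83.108, 1.295, 78.541, -3.26], TCP at [0.234, -0.606, 0.237] pointing down, gripper open.
Joint ranges: [-163.93, 163.93], [-17.29, 119.83], [-79.2, 71.16], [3.27, 140.29], [-89.18, 269.18], [5.43, 117.66], [-154.24, 154.24]. Speed limits (degrees/s): [147.25, 147.25, 180, 180, 180, 180, 180].

INTERFACE

Orientations are given as [roll, pitch, yaw] about the fixed x, y, z axes, in that order (R = Rz(yaw) Ry(pitch) Rx(roll)).
In Python, from cell import env gives the robot as it stands.
- The arm moves only by the tool jog_arm, never from a script. Its argument "motion" is a list that holds one entry, the list of rows, each a list of 7 numbers: the shift along the tool's x, y, z in units of 0.1 m (1.0 is 0.1 m), then the turn, a rotation vector about the tool's x, y, z in units of 180 degrees (1.0 is 180 degrees), then the closure, from 0 (fully open) to 1 (shut). A call has 1 to 5 rows; each row is the pose to reach, as a shift and turn from the pose commanded when the call began, along the tool's axes at that moment, turning the shorter way round; what a row does not reach only later rows make up. A row lasts 1/10 s, in which the tool goes at most 50 mm and 8.59 degrees, less where a joint would pass 70% of its speed; a pose out of reach is approached as far as the arm can. A call with a number of a shift or a turn outside -1 to 1 is refused whole. A call with a gripper value outside its range is refused whole. The fingers move at their own pace and stop on an object; "grip_force" is the grip in N (left out, the last holds). Time passes only in rows, so rows that repeat a pose let the fingers close. It gives the time, the measured TCP pose, the force, the opening and the grip force at its end, in the units of the state.
- env.get_obs(): the state, without advancing time (a new reading comes with each control period).
- env.read_camera(name): name is "side" or "top" or "wrist"; returns (picture, depth): 384x512x3 uint8, red, green, blue; 384x512 float32, m along the optical axis (not along the pixel's ray), 0 where there is no reading.
- env.camera_info(name): a dict with "camera_matrix" (3x3 intrinsics, pixels), "origin" and "orientation" of the camera in the world; the wrist camera has in their place "mount" (4x4, takes a point from camera to tool coordinates, whose origin is the TCP and whose axes are the flange's). Camera axes: x right, y down, z forward; pixel columns grow to the right and rows downward; lengths in m; the calibration is good to about 2 mm. A picture is of the moment at which its call begins: read the wrist's pose just before it. camera_info takes no time and is no camera call.
- env.sign_off(): hands the job in; it is judged then, once.
The state is a dict: "time_s": time; "qpos": joint angles; "joint_velocities": joint speeds; "effort": joint torques, N m; "tool_pos": TCP position; "tool_rot": TCP orientation; "force": force on the tool from outside, world axes, zero at the start; "wrist_torque": the same for the moment, N m; "grip_width": finger opening in m; "grasp_force": force on a finger pad.
Only numpy, scipy, OpenCV 4.12 (cv2) and the standard library are available. Lean on these libraries where they do the work, as an engineer would, in place of code of your own. Each camera call takes 0.05 s, during which the arm holds its last target. There are 200 camera calls.

TASK

Check the two soldering stands: by its upright pin, swing each hold-down arm away from its padded rest towards the grey soldering block as far as it will go, pressing lightly at the end of its travel to feel which of the two binds part-way, and never force or bend a spring arm hard. Leave the arm that swings freely fully over its block against the far stop, put the one that binds fully back over its rest against the rest stop, then let go; leave everything else on the bench where it is.

Things in the scene. Friction and masses are not known exactly. Their poses are not given: they have to be found in the camera images.
- stand_a: soldering stand fixed to the bench: grey steel base plate 12 mm thick. Origin on the hinge axis at bench height; z up. Plate: 135 mm to the stand's -x (towards the robot), 30 mm to +x, 100 mm each side in y. Padded rest near its -x +y corner, grey soldering block near its -x -y corner. Both stands look alike; which stands left or right varies
- pivot_a (a point): point on the vertical hinge axis of stand_a's arm, 60 mm above the bench; axes as the stand's. At swing + flex = t the pin lies from it, in the stand's frame, at 110 mm * (-cos(t - 0.80), -sin(t - 0.80)). Nothing on the stand but the pin is higher than 73 mm
- pin_a (a point): centre of the top of the upright steel grip pin at the end of stand_a's arm: 12 mm diameter, bare from 67 to 113 mm above the bench, 110 mm from the hinge axis. The arm under it is a flat steel strip 12 mm wide, top 64.5 mm above the bench; boss round the pin's foot 22 mm diameter, top at 67 mm
- swing_a (a joint): stand_a's hinge angle, rad: 0 over the padded rest (rest stop), growing counter-clockwise from above. A free arm swings to 1.60 over the block (far stop), drag about 2 N at the pin. One of the two arms binds: same drag, then a hard stop part-way, somewhere between 0.6 and 1.2. Arms stay where left; they start at 0.1 to 0.45
- flex_a (a joint): spring bend of stand_a's arm about the same axis, rad, positive counter-clockwise; 0 unloaded, about 0.009 rad (1 mm at the pin) per newton pushed sideways on the pin. Beyond 0.17 rad either way (about 18 N) the arm is overstrained
- stand_b: soldering stand fixed to the bench: grey steel base plate 12 mm thick. Origin on the hinge axis at bench height; z up. Plate: 135 mm to the stand's -x (towards the robot), 30 mm to +x, 100 mm each side in y. Padded rest near its -x +y corner, grey soldering block near its -x -y corner. Both stands look alike; which stands left or right varies
- pivot_b (a point): point on the vertical hinge axis of stand_b's arm, 60 mm above the bench; axes as the stand's. At swing + flex = t the pin lies from it, in the stand's frame, at 110 mm * (-cos(t - 0.80), -sin(t - 0.80)). Nothing on the stand but the pin is higher than 73 mm
- pin_b (a point): centre of the top of the upright steel grip pin at the end of stand_b's arm: 12 mm diameter, bare from 67 to 113 mm above the bench, 110 mm from the hinge axis. The arm under it is a flat steel strip 12 mm wide, top 64.5 mm above the bench; boss round the pin's foot 22 mm diameter, top at 67 mm
- swing_b (a joint): stand_b's hinge angle, rad: 0 over the padded rest (rest stop), growing counter-clockwise from above. A free arm swings to 1.60 over the block (far stop), drag about 2 N at the pin. One of the two arms binds: same drag, then a hard stop part-way, somewhere between 0.6 and 1.2. Arms stay where left; they start at 0.1 to 0.45
- flex_b (a joint): spring bend of stand_b's arm about the same axis, rad, positive counter-clockwise; 0 unloaded, about 0.009 rad (1 mm at the pin) per newton pushed sideways on the pin. Beyond 0.17 rad either way (about 18 N) the arm is overstrained
- ring_a: loose steel ring, 28 mm diameter, 9 mm high, lying on the base plate of stand_a under the arm's sweep; origin under its centre
- ring_b: the same, on the base plate of stand_b
- tweezers: brass tweezers 160 x 14 x 10 mm lying between the stands; origin under the middle
- jar: white plastic jar with a red cap, 48 mm diameter, 75 mm high, beyond the stands; origin under its centre
- mandrel: steel ring mandrel 260 mm long, 24 mm thick, lying beyond the stands; origin under the middle
- charcoal: dark block 70 x 45 x 28 mm near the robot; origin under its centre
- file: small screwdriver lying near the robot, below 40 mm high; origin under the middle

How it is judged:
By the outcome, as a careful person would: the job done as asked, in the order asked, and still so for the second after the job is handed in, with the robot touching nothing.
It also fails if it takes over 72 s, if anything falls off the work surface, if the arm or the gripper's body presses on something with over 40 N, if the wrist force passes 120 N, or if a joint passes its speed limit or range.

## Working session

There is one attempt and no reset: what is moved stays moved. The work goes in short steps, Python scripts to look and compute and a tool call to move; the robot and the scene stay as the last step left them, time stands still between calls to the robot, and variables do not carry over. Pictures are saved under pics/ and viewed, at most 10 in all, crops included, and the job is handed in when it is done.

Besides the shell and the picture viewer there is one more tool, called by a JSON object that holds its "name" and its "arguments", one argument or row to a line. jog_arm: Moves the arm, as the interface text tells. Shifts and turns lie within -1 to 1; 1 stands for 0.1 m of shift or 180 degrees of turn. Its arguments: {"type":"object","properties":{"motion":{"type":"array","items":{"type":"array","items":{"type":"array","items":{"type":"number"}}}},"grip_force":{"type":"number"}},"required":["motion"]}

```bash
mkdir -p pics; python3 - <<'E'
from cell import env
import cv2,numpy as np
np.set_printoptions(precision=4,suppress=True)
o=env.get_obs();print(o)
for n in ["top","side"]:
    p,d=env.read_camera(n);cv2.imwrite(f"pics/{n}0.png",p[:,:,::-1]);np.savez(f"{n}0.npz",p=p,d=d);print(n,env.camera_info(n))
print(env.camera_info("wrist"))
E
```

```text
{'time_s': 0.0, 'qpos': array([69.6764, 18.4402, -4.0154, 83.1743,  1.2938, 78.542 , -3.2609]), 'joint_velocities': array([-0.01  ,  0.0403, -0.0696, -0.0291,  0.0541,  0.0518,  0.0081]), 'effort': array([  0.0005, -49.1292,  -0.4037, -31.2525,  -0.064 ,   0.0439,
         0.0002]), 'tool_pos': array([ 0.2341, -0.6058,  0.2355]), 'tool_rot': array([-179.8886,    0.0047,   21.1321]), 'force': array([-0.8298,  0.4921,  0.1088]), 'wrist_torque': array([-0.0275, -0.0341, -0.009 ]), 'grasp_force': 0.0, 'grip_width': 0.08686067783467377}
top {'camera_matrix': array([[357.772 ,   0.    , 259.9507],
       [  0.    , 357.772 , 195.8257],
       [  0.    ,   0.    ,   1.    ]]), 'origin': array([0.4825, 0.015 , 0.9757]), 'orientation': array([-173.8673,    0.0329,  -90.3783])}
side {'camera_matrix': array([[495.4403,   0.    , 255.3665],
       [  0.    , 495.4403, 187.5586],
       [  0.    ,   0.    ,   1.    ]]), 'origin': array([ 0.2784, -0.6871,  0.8798]), 'orientation': array([-135.8553,   -1.0653,  -22.5211])}
{'camera_matrix': array([[328.4659,   0.    , 255.1801],
       [  0.    , 328.4659, 192.2349],
       [  0.    ,   0.    ,   1.    ]]), 'mount': array([[-0.0003, -0.9539, -0.3   ,  0.0818],
       [ 1.    , -0.0001, -0.0006,  0.0007],
       [ 0.0005, -0.3   ,  0.9539, -0.1483],
       [ 0.    ,  0.    ,  0.    ,  1.    ]])}
```

View pics/top0.png

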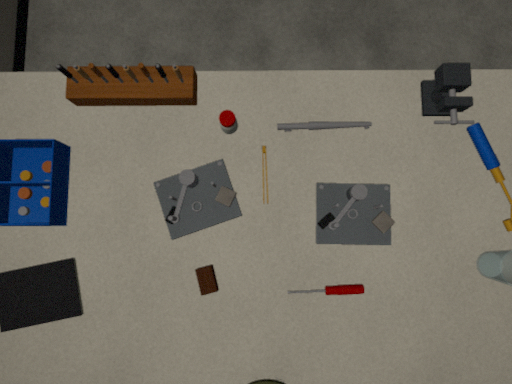

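View pics/side0.png

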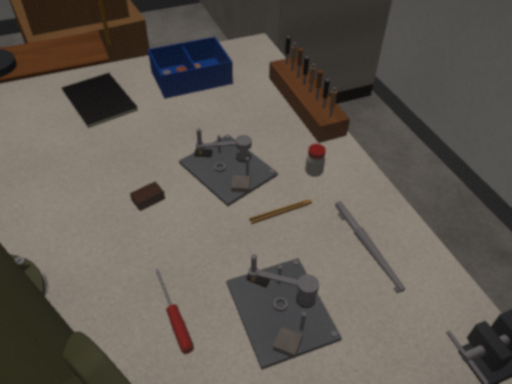

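```bash
cat > h.py <<'E'
import numpy as np,cv2
from scipy.spatial.transform import Rotation as R
from cell import env
np.set_printoptions(precision=4,suppress=True)
def cam(n):
    c=env.camera_info(n);return c["camera_matrix"],np.array(c["origin"]),R.from_euler("xyz",c["orientation"],degrees=True).as_matrix()
def cloud(n,d):
    K,o,M=cam(n);v,u=np.mgrid[:384,:512]
    r=np.stack([(u-K[0,2])/K[0,0],(v-K[1,2])/K[1,1],np.ones_like(u,float)],-1)
    return (r*d[...,None])@M.T+o
def ray(n,uv,z):
    K,o,M=cam(n);uv=np.atleast_2d(uv).astype(float)
    r=np.c_[(uv-K[:2,2])/K[0,0],np.ones(len(uv))]@M.T
    return o+r*((z-o[2])/r[:,2])[:,None]
E
python3 - <<'E'
from h import *
for n in ["top","side"]:
    f=np.load(n+"0.npz");P=cloud(n,f["d"]);p=f["p"]
    bench=P[...,2][(abs(P[...,2])<.03)];print(n,"bench z",np.median(bench),bench.std())
    hsv=cv2.cvtColor(p,cv2.COLOR_RGB2HSV)
    if n=="top": print("plate hsv",hsv[230,185],hsv[240,350],"bench",hsv[260,260])
    for nm,y0,y1 in [("L",.05,.4),("R",-.45,-.05)]:
        reg=(P[...,0]>.3)&(P[...,0]<.68)&(P[...,1]>y0)&(P[...,1]<y1)
        # plate by depth
        m=(reg&(P[...,2]>.006)&(P[...,2]<.09)).astype(np.uint8)
        m=cv2.morphologyEx(m,cv2.MORPH_OPEN,np.ones((3,3)))
        cs,_=cv2.findContours(m,cv2.RETR_EXTERNAL,cv2.CHAIN_APPROX_NONE)
        c=max(cs,key=cv2.contourArea)[:,0]
        w=ray(n,c,.012)[:,:2]
        r=cv2.minAreaRect((w*1000).astype(np.float32));print(n,nm,"plate",r)
        hi=reg&(P[...,2]>.08)&(P[...,2]<.13)
        v,u=np.where(hi);print(" pin px",len(u),P[hi][:12])
        t=reg&(P[...,2]>.066)&(P[...,2]<.078)
        print(" hinge top",t.sum(),P[t].mean(0))
p=np.load("top0.npz")["p"][:,:,::-1];q=np.load("side0.npz")["p"][:,:,::-1]
a=[cv2.resize(x,(400,300),interpolation=cv2.INTER_CUBIC) for x in (p[150:246,144:272],p[165:261,296:424],q[120:210,170:290],q[250:370,220:380])]
cv2.imwrite("pics/crop.png",np.vstack([np.hstack(a[:2]),np.hstack(a[2:])]))
E
```

```text
top bench z 0.0019740369677280767 0.005344442821246691
plate hsv [90  6 81] [72 16 78] bench [ 21  34 141]
top L plate ((583.663818359375, 185.42950439453125), (170.13265991210938, 203.44677734375), 18.90459442138672)
 pin px 35 [[0.5301 0.2342 0.114 ]
 [0.53   0.2317 0.1146]
 [0.5303 0.2307 0.1091]
 [0.5278 0.2372 0.1116]
 [0.5277 0.234  0.1146]
 [0.5276 0.2316 0.1146]
 [0.5274 0.2284 0.1181]
 [0.5279 0.228  0.1098]
 [0.5285 0.2286 0.0974]
 [0.5289 0.2283 0.0883]
 [0.5253 0.2365 0.1142]
 [0.5253 0.2343 0.1133]]
 hinge top 345 [0.604  0.2089 0.0707]
top R plate ((537.6424560546875, -238.09335327148438), (204.37997436523438, 164.82017517089844), 88.66290283203125)
 pin px 29 [[ 0.5092 -0.1639  0.0838]
 [ 0.5086 -0.1623  0.1037]
 [ 0.5082 -0.1623  0.1154]
 [ 0.5083 -0.1654  0.1123]
 [ 0.5082 -0.1675  0.1134]
 [ 0.5082 -0.1697  0.1144]
 [ 0.5065 -0.1621  0.0921]
 [ 0.506  -0.1613  0.1081]
 [ 0.5057 -0.1618  0.1178]
 [ 0.5058 -0.165   0.1137]
 [ 0.5058 -0.167   0.1155]
 [ 0.5058 -0.1696  0.1147]]
 hinge top 343 [ 0.5691 -0.2201  0.0708]
side bench z -0.0004467965366596882 0.0064524390409
[... 246 characters left out ...]
5]
 [0.523  0.2295 0.1127]
 [0.5261 0.232  0.1099]
 [0.5283 0.2309 0.1101]
 [0.5175 0.2283 0.1122]
 [0.5191 0.2252 0.114 ]
 [0.5222 0.2274 0.1114]
 [0.5243 0.226  0.1119]]
 hinge top 191 [0.6113 0.2007 0.0698]
side R plate ((543.393798828125, -233.94998168945312), (216.14590454101562, 179.44979858398438), 88.801513671875)
 pin px 83 [[ 0.5037 -0.1642  0.1106]
 [ 0.5045 -0.1671  0.1139]
 [ 0.5067 -0.1669  0.1125]
 [ 0.5093 -0.1657  0.1098]
 [ 0.5006 -0.1667  0.1122]
 [ 0.5027 -0.1666  0.1109]
 [ 0.5049 -0.1662  0.1094]
 [ 0.506  -0.1686  0.1119]
 [ 0.5075 -0.1698  0.1126]
 [ 0.5093 -0.1705  0.1126]
 [ 0.4994 -0.1695  0.1131]
 [ 0.5008 -0.1712  0.1146]]
 hinge top 422 [ 0.575  -0.2321  0.0699]
```

View pics/crop.png

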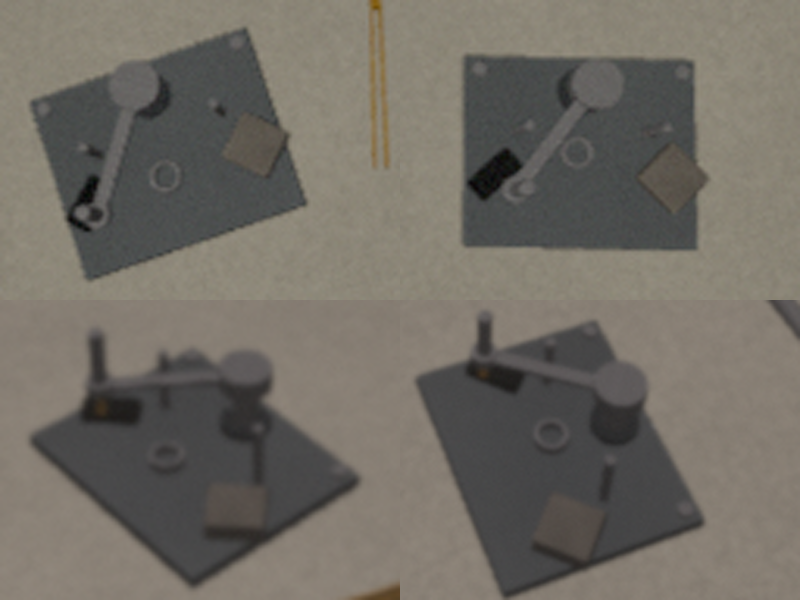

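```bash
cat >> h.py <<'E'
def pins(dt):
    out={}
    for n in ["top","side"]:
        P=cloud(n,dt[n])
        for nm,y0,y1 in [("L",.05,.4),("R",-.45,-.05)]:
            m=(P[...,0]>.3)&(P[...,0]<.68)&(P[...,1]>y0)&(P[...,1]<y1)&(P[...,2]>.107)&(P[...,2]<.12)
            v,u=np.where(m)
            out[n,nm]=ray(n,np.c_[u,v],.113)[:,:2].mean(0) if len(u) else None
    return out
def go(x,y,z,yaw):
    o=env.get_obs();M=R.from_euler("xyz",o["tool_rot"],degrees=True);T=R.from_euler("xyz",[180,0,yaw],degrees=True)
    s=M.inv().apply(np.array([x,y,z])-o["tool_pos"])/.1
    print("shift",s,"turn",(M.inv()*T).as_rotvec()/np.pi)
E
python3 - <<'E'
from h import *
print(pins({n:np.load(n+"0.npz")["d"] for n in("top","side")}))
for nm,c,yaw in [("L",(583.7,185.4),18.9),("R",(537.6,-238.1),-1.34)]:
    a=np.radians(yaw);h=np.array(c)+52.5*np.array([np.cos(a),np.sin(a)])
    print(nm,"hinge",h)
print("disc",ray("top",[187.2,177.2],.073),ray("top",[358.7,191.9],.073))
go(.506,-.166,.20,-41.4)
E
```

```text
{('top', 'L'): array([0.5249, 0.232 ]), ('top', 'R'): array([ 0.5047, -0.1666]), ('side', 'L'): array([0.5223, 0.226 ]), ('side', 'R'): array([ 0.5033, -0.1726])}
L hinge [633.3695 202.4057]
R hinge [ 590.0856 -239.3277]
disc [[0.6285 0.2002 0.073 ]] [[ 0.5878 -0.2361  0.073 ]]
shift [ 4.122  -3.1221  0.3606] turn [-0.0005  0.0003  0.3474]
```

{"name": "jog_arm", "arguments": {
  "motion": [
    [[0.35, -0.26, 0.03, 0, 0, 0, 0], [0.7, -0.52, 0.06, 0, 0, 0, 0], [1, -0.78, 0.09, 0, 0, 0, 0]]
  ]
}}

```text
time_s: 0.4
tool_pos: [0.3006, -0.4956, 0.2268]
tool_rot: [-179.9, -0.0, 21.2]
force: [0.2, 0.4, -0.3]
grip_width: 0.0872
grasp_force: 0.0
```

{"name": "jog_arm", "arguments": {
  "motion": [
    [[0.35, -0.26, 0.03, 0, 0, 0, 0], [0.7, -0.52, 0.06, 0, 0, 0, 0], [1, -0.78, 0.09, 0, 0, 0, 0]]
  ]
}}

```text
time_s: 0.7
tool_pos: [0.3657, -0.3865, 0.2181]
tool_rot: [-180.0, -0.0, 21.2]
force: [1.3, -0.8, 0.8]
grip_width: 0.0872
grasp_force: 0.0
```

{"name": "jog_arm", "arguments": {
  "motion": [
    [[0.35, -0.26, 0.03, 0, 0, 0, 0], [0.7, -0.52, 0.06, 0, 0, 0, 0], [1, -0.78, 0.09, 0, 0, 0, 0]]
  ]
}}

```text
time_s: 1.0
tool_pos: [0.4306, -0.2778, 0.2092]
tool_rot: [-180.0, -0.0, 21.2]
force: [0.2, -0.4, 0.1]
grip_width: 0.0869
grasp_force: 0.0
```

{"name": "jog_arm", "arguments": {
  "motion": [
    [[0.35, -0.26, 0.03, 0, 0, 0, 0], [0.7, -0.52, 0.06, 0, 0, 0, 0], [1, -0.78, 0.09, 0, 0, 0, 0]]
  ]
}}

```text
time_s: 1.3
tool_pos: [0.4957, -0.1691, 0.2002]
tool_rot: [-180.0, -0.0, 21.2]
force: [-0.2, 0.0, 0.9]
grip_width: 0.0871
grasp_force: 0.0
```

{"name": "jog_arm", "arguments": {
  "motion": [
    [[0, 0, 0, 0, 0, 0.2, 0], [0, 0, 0, 0, 0, 0.2, 0], [0, 0, 0, 0, 0, 0.2, 0], [0, 0, 0, 0, 0, 0.2, 0], [0, 0, 0, 0, 0, 0.2, 0]]
  ]
}}

```text
time_s: 1.8
tool_pos: [0.4946, -0.171, 0.2001]
tool_rot: [180.0, 0.0, -15.0]
force: [-0.6, 0.6, 0.7]
grip_width: 0.0871
grasp_force: 0.0
```

{"name": "jog_arm", "arguments": {
  "motion": [
    [[0, 0, 0, 0, 0, 0.147, 0], [0, 0, 0, 0, 0, 0.147, 0], [0, 0, 0, 0, 0, 0.147, 0], [0, 0, 0, 0, 0, 0.147, 0], [0, 0, 0, 0, 0, 0.147, 0]]
  ]
}}

```text
time_s: 2.3
tool_pos: [0.4948, -0.171, 0.2004]
tool_rot: [180.0, 0.0, -41.1]
force: [0.5, -0.2, 0.4]
grip_width: 0.0871
grasp_force: 0.0
```

```bash
python3 - <<'E'
from h import *
go(.504,-.168,.13,-41.4);go(.504,-.168,.092,-41.4)
o=env.get_obs();print(o["tool_pos"],o["tool_rot"],o["qpos"],o["force"],o["time_s"])
M=R.from_euler("xyz",o["tool_rot"],degrees=True).as_matrix()
p,d=env.read_camera("wrist");c=env.camera_info("wrist");K=c["camera_matrix"];m=c["mount"]
v,u=np.mgrid[:384,:512];r=np.stack([(u-K[0,2])/K[0,0],(v-K[1,2])/K[1,1],np.ones_like(u,float)],-1)*d[...,None]
P=(r@m[:3,:3].T+m[:3,3])@M.T+o["tool_pos"]
k=(P[...,2]>.107)&(P[...,2]<.12)&(d>0)&(np.hypot(P[...,0]-.504,P[...,1]+.168)<.025)
print(k.sum(),P[k].mean(0))
cv2.imwrite("pics/w0.png",p[:,:,::-1])
E
```

```text
shift [ 0.0498 -0.0838  0.7036] turn [0.0001 0.0001 0.0018]
shift [ 0.0499 -0.0839  1.0836] turn [0.0001 0.0001 0.0018]
[ 0.4948 -0.171   0.2004] [179.9865   0.018  -41.0719] [  37.7503    5.4264  -22.7767  103.1489    2.212    71.8804 -116.6956] [ 0.5493 -0.1691  0.402 ] 2.3
207 [ 0.5045 -0.1715  0.1126]
```

View pics/w0.png

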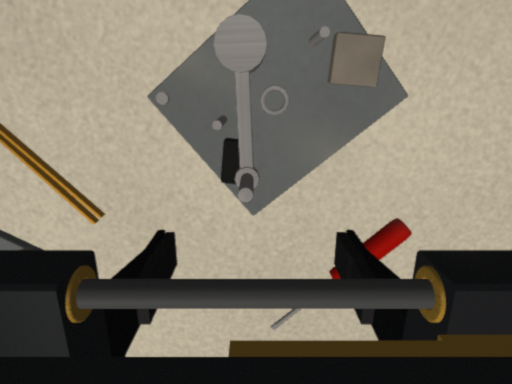

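{"name": "jog_arm", "arguments": {
  "motion": [
    [[0.065, -0.07, 0.4, 0, 0, 0, 0.4], [0.065, -0.07, 0.7, 0, 0, 0, 0.5], [0.065, -0.07, 0.9, 0, 0, 0, 0.6], [0.065, -0.07, 1, 0, 0, 0, 0.6], [0.065, -0.07, 1, 0, 0, 0, 0.6]]
  ],
  "grip_force": 8
}}

```text
time_s: 2.85
tool_pos: [0.5035, -0.1699, 0.0993]
tool_rot: [180.0, 0.2, -41.2]
force: [0.1, -0.4, 0.0]
grip_width: 0.0549
grasp_force: 0.0
```

{"name": "jog_arm", "arguments": {
  "motion": [
    [[0, 0, 0.08, 0, 0, 0, 0.7], [0, 0, 0.08, 0, 0, 0, 0.78], [0, 0, 0.08, 0, 0, 0, 0.84], [0, 0, 0.08, 0, 0, 0, 0.9], [0, 0, 0.08, 0, 0, 0, 0.92]]
  ]
}}

```text
time_s: 3.35
tool_pos: [0.5048, -0.1703, 0.0931]
tool_rot: [-180.0, -0.1, -41.3]
force: [-0.1, -0.4, 0.1]
grip_width: 0.0151
grasp_force: 0.0
```

{"name": "jog_arm", "arguments": {
  "motion": [
    [[0, 0, 0, 0, 0, 0, 0.95], [0, 0, 0, 0, 0, 0, 0.95], [0, 0, 0, 0, 0, 0, 0.95], [0, 0, 0, 0, 0, 0, 0.95]]
  ]
}}

```text
time_s: 3.75
tool_pos: [0.5048, -0.1701, 0.0929]
tool_rot: [-180.0, -0.0, -41.3]
force: [0.6, 0.3, 1.8]
grip_width: 0.0118
grasp_force: 8.0
```

{"name": "jog_arm", "arguments": {
  "motion": [
    [[0.003, 0.084, 0, 0, 0, -0.024, 0.95], [0.013, 0.167, 0, 0, 0, -0.048, 0.95], [0.029, 0.249, 0, 0, 0, -0.073, 0.95], [0.05, 0.329, 0, 0, 0, -0.097, 0.95], [0.079, 0.408, 0, 0, 0, -0.121, 0.95]]
  ]
}}

```text
time_s: 4.25
tool_pos: [0.4856, -0.2062, 0.0931]
tool_rot: [-179.9, -0.3, -19.3]
force: [5.7, -0.1, -1.5]
grip_width: 0.0118
grasp_force: 8.0
```

{"name": "jog_arm", "arguments": {
  "motion": [
    [[0.001, 0.02, 0, 0, 0, -0.006, 0.95], [0.001, 0.04, 0, 0, 0, -0.012, 0.95], [0.002, 0.06, 0, 0, 0, -0.018, 0.95], [0.003, 0.08, 0, 0, 0, -0.023, 0.95], [0.003, 0.08, 0, 0, 0, -0.023, 0.95]]
  ]
}}

```text
time_s: 4.75
tool_pos: [0.4835, -0.2137, 0.0931]
tool_rot: [-180.0, -0.3, -15.4]
force: [6.4, 0.3, -3.0]
grip_width: 0.0119
grasp_force: 8.0
```

```bash
cat >> h.py <<'E'
HG={"R":(np.array([.5895,-.238]),-1.34),"L":(np.array([.632,.202]),18.9)}
def rep(s):
    o=env.get_obs();h,yw=HG[s];r=h-o["tool_pos"][:2];a=np.arctan2(r[1],r[0]);ty=np.radians(o["tool_rot"][2])
    f=o["force"][:2]
    print("t %.3f yaw-t %.3f r %.4f"%(a-np.radians(yw)+.8,ty-np.radians(yw)+.8,np.hypot(*r)),"F rad %.1f tan(resist) %.1f"%(f@[np.cos(a),np.sin(a)],-f@[np.sin(a),-np.cos(a)]),"q7",o["qpos"][6],o["tool_pos"][2],"time",o["time_s"],"w",o["grip_width"])
E
python3 -c "
from h import *
rep('R')"
```

```text
t 0.598 yaw-t 0.555 r 0.1088 F rad 6.2 tan(resist) 1.7 q7 -88.79584647762697 0.09305558933023698 time 4.75 w 0.011909293512041473
```

{"name": "jog_arm", "arguments": {
  "motion": [
    [[0.01, 0.02, 0, 0, 0, -0.01, 0.95], [0.02, 0.04, 0, 0, 0, -0.02, 0.95], [0.03, 0.06, 0, 0, 0, -0.03, 0.95], [0.03, 0.08, 0, 0, 0, -0.035, 0.95], [0.03, 0.08, 0, 0, 0, -0.035, 0.95]]
  ]
}}

```text
time_s: 5.25
tool_pos: [0.4821, -0.2221, 0.0928]
tool_rot: [-180.0, -0.0, -9.1]
force: [0.5, 2.0, 3.5]
grip_width: 0.0118
grasp_force: 8.0
```

```bash
python3 -c "
from h import *
rep('R')"
```

```text
t 0.676 yaw-t 0.664 r 0.1086 F rad 0.2 tan(resist) 2.1 q7 -81.93058263598853 0.09282911689154598 time 5.25 w 0.011807139185714995
```

{"name": "jog_arm", "arguments": {
  "motion": [
    [[0.001, 0.02, 0, 0, 0, -0.006, 0.95], [0.001, 0.04, 0, 0, 0, -0.012, 0.95], [0.002, 0.06, 0, 0, 0, -0.018, 0.95], [0.003, 0.08, 0, 0, 0, -0.025, 0.95], [0.003, 0.08, 0, 0, 0, -0.025, 0.95]]
  ]
}}

```text
time_s: 5.75
tool_pos: [0.481, -0.2306, 0.0927]
tool_rot: [180.0, -0.0, -4.6]
force: [0.3, 2.3, 5.4]
grip_width: 0.012
grasp_force: 8.0
```

{"name": "jog_arm", "arguments": {
  "motion": [
    [[0.001, 0.02, -0.003, 0, 0, -0.006, 0.95], [0.001, 0.04, -0.005, 0, 0, -0.012, 0.95], [0.002, 0.06, -0.005, 0, 0, -0.018, 0.95], [0.003, 0.08, -0.005, 0, 0, -0.024, 0.95], [0.003, 0.08, -0.005, 0, 0, -0.024, 0.95]]
  ]
}}

```text
time_s: 6.25
tool_pos: [0.4807, -0.2384, 0.0929]
tool_rot: [180.0, -0.0, -0.3]
force: [3.3, 0.7, 1.7]
grip_width: 0.012
grasp_force: 8.0
```

{"name": "jog_arm", "arguments": {
  "motion": [
    [[0.01, 0.02, 0, 0, 0, -0.006, 0.95], [0.01, 0.04, 0, 0, 0, -0.012, 0.95], [0.012, 0.06, 0, 0, 0, -0.018, 0.95], [0.013, 0.08, 0, 0, 0, -0.024, 0.95], [0.013, 0.08, 0, 0, 0, -0.024, 0.95]]
  ]
}}

```text
time_s: 6.75
tool_pos: [0.4811, -0.2466, 0.0929]
tool_rot: [-180.0, 0.1, 4.0]
force: [-1.9, 1.6, 4.5]
grip_width: 0.0116
grasp_force: 8.0
```

```bash
python3 -c "
from h import *
rep('R')"
```

```text
t 0.902 yaw-t 0.894 r 0.1087 F rad -1.8 tan(resist) 1.7 q7 -66.90570977674241 0.09287253818777273 time 6.75 w 0.011557495387452514
```

{"name": "jog_arm", "arguments": {
  "motion": [
    [[0.001, 0.02, -0.003, 0, 0, -0.006, 0.95], [0.001, 0.04, -0.003, 0, 0, -0.012, 0.95], [0.002, 0.06, -0.003, 0, 0, -0.018, 0.95], [0.003, 0.08, -0.003, 0, 0, -0.024, 0.95], [0.003, 0.08, -0.003, 0, 0, -0.024, 0.95]]
  ]
}}

```text
time_s: 7.25
tool_pos: [0.482, -0.2545, 0.093]
tool_rot: [-180.0, 0.1, 8.4]
force: [-3.0, 1.5, 0.7]
grip_width: 0.0115
grasp_force: 8.0
```

{"name": "jog_arm", "arguments": {
  "motion": [
    [[0.001, 0.02, 0, 0, 0, -0.006, 0.95], [0.001, 0.04, 0, 0, 0, -0.012, 0.95], [0.001, 0.06, 0, 0, 0, -0.018, 0.95], [0.001, 0.08, 0, 0, 0, -0.024, 0.95], [0.001, 0.08, 0, 0, 0, -0.024, 0.95]]
  ]
}}

```text
time_s: 7.75
tool_pos: [0.4835, -0.2624, 0.0931]
tool_rot: [-180.0, 0.0, 12.7]
force: [-3.4, 0.9, 0.2]
grip_width: 0.0116
grasp_force: 8.0
```

{"name": "jog_arm", "arguments": {
  "motion": [
    [[-0.007, 0.02, 0, 0, 0, -0.006, 0.95], [-0.007, 0.04, 0, 0, 0, -0.012, 0.95], [-0.007, 0.06, 0, 0, 0, -0.018, 0.95], [-0.007, 0.08, 0, 0, 0, -0.024, 0.95], [-0.007, 0.08, 0, 0, 0, -0.024, 0.95]]
  ]
}}

```text
time_s: 8.25
tool_pos: [0.4854, -0.27, 0.0932]
tool_rot: [180.0, -0.1, 17.0]
force: [-1.6, 1.6, -3.5]
grip_width: 0.012
grasp_force: 8.0
```

{"name": "jog_arm", "arguments": {
  "motion": [
    [[0, 0.02, 0.003, 0, 0, -0.006, 0.95], [0, 0.04, 0.003, 0, 0, -0.012, 0.95], [0, 0.06, 0.003, 0, 0, -0.018, 0.95], [0, 0.08, 0.003, 0, 0, -0.024, 0.95], [0, 0.08, 0.003, 0, 0, -0.024, 0.95]]
  ]
}}

```text
time_s: 8.75
tool_pos: [0.4879, -0.2777, 0.0932]
tool_rot: [180.0, -0.1, 21.3]
force: [1.5, 2.2, -3.5]
grip_width: 0.0117
grasp_force: 8.0
```

```bash
python3 -c "
from h import *
rep('R')"
```

```text
t 1.196 yaw-t 1.196 r 0.1090 F rad 2.3 tan(resist) 1.5 q7 -47.93947379988766 0.09316724619410871 time 8.75 w 0.01167945081219343
```

{"name": "jog_arm", "arguments": {
  "motion": [
    [[0.006, 0.02, 0, 0, 0, -0.006, 0.95], [0.006, 0.04, 0, 0, 0, -0.012, 0.95], [0.006, 0.06, 0, 0, 0, -0.018, 0.95], [0.008, 0.08, 0, 0, 0, -0.023, 0.95], [0.008, 0.08, 0, 0, 0, -0.023, 0.95]]
  ]
}}

```text
time_s: 9.25
tool_pos: [0.4911, -0.2851, 0.0931]
tool_rot: [180.0, -0.0, 25.5]
force: [-0.0, 2.4, -1.8]
grip_width: 0.0119
grasp_force: 8.0
```

{"name": "jog_arm", "arguments": {
  "motion": [
    [[0.001, 0.05, 0, 0, 0, -0.015, 0.95], [0.005, 0.1, 0, 0, 0, -0.029, 0.95], [0.011, 0.15, 0, 0, 0, -0.044, 0.95], [0.019, 0.2, 0, 0, 0, -0.058, 0.95], [0.027, 0.24, 0, 0, 0, -0.07, 0.95]]
  ]
}}

```text
time_s: 9.75
tool_pos: [0.5035, -0.3056, 0.0931]
tool_rot: [-180.0, 0.0, 38.1]
force: [0.0, 1.8, -2.1]
grip_width: 0.0115
grasp_force: 8.0
```

{"name": "jog_arm", "arguments": {
  "motion": [
    [[0.001, 0.02, 0, 0, 0, -0.006, 0.95], [0.001, 0.04, 0, 0, 0, -0.012, 0.95], [0.001, 0.05, 0, 0, 0, -0.015, 0.95], [0.001, 0.05, 0, 0, 0, -0.015, 0.95], [0.001, 0.05, 0, 0, 0, -0.015, 0.95]]
  ]
}}

```text
time_s: 10.25
tool_pos: [0.5066, -0.3094, 0.0931]
tool_rot: [180.0, 0.0, 40.7]
force: [-1.1, 0.6, -1.1]
grip_width: 0.0119
grasp_force: 8.0
```

```bash
python3 -c "
from h import *
rep('R')"
```

```text
t 1.534 yaw-t 1.534 r 0.1094 F rad -0.4 tan(resist) 1.1 q7 -28.351079846584856 0.09311501000114268 time 10.25 w 0.011860759873368272
```

Now expecting the stop after about 7 mm; small steps.

{"name": "jog_arm", "arguments": {
  "motion": [
    [[0.001, 0.02, 0, 0, 0, -0.006, 0.95], [0.002, 0.04, 0, 0, 0, -0.012, 0.95], [0.003, 0.06, 0, 0, 0, -0.018, 0.95], [0.003, 0.08, 0, 0, 0, -0.023, 0.95], [0.003, 0.08, 0, 0, 0, -0.023, 0.95]]
  ]
}}

```text
time_s: 10.75
tool_pos: [0.5122, -0.3156, 0.0931]
tool_rot: [180.0, 0.0, 44.9]
force: [-2.3, -0.5, -0.2]
grip_width: 0.0114
grasp_force: 8.0
```

```bash
python3 -c "
from h import *
rep('R')"
```

```text
t 1.611 yaw-t 1.607 r 0.1095 F rad -2.0 tan(resist) 1.3 q7 -24.313462708511988 0.0930810625096541 time 10.75 w 0.011439383121487436
```

{"name": "jog_arm", "arguments": {
  "motion": [
    [[-0.005, 0.02, 0, 0, 0, -0.006, 0.95], [-0.005, 0.04, 0, 0, 0, -0.012, 0.95], [-0.005, 0.05, 0, 0, 0, -0.015, 0.95], [-0.005, 0.05, 0, 0, 0, -0.015, 0.95], [-0.005, 0.05, 0, 0, 0, -0.015, 0.95]]
  ]
}}

```text
time_s: 11.25
tool_pos: [0.5153, -0.3186, 0.093]
tool_rot: [-180.0, 0.0, 47.6]
force: [-3.8, 0.3, 1.5]
grip_width: 0.0115
grasp_force: 8.0
```

```bash
python3 -c "
from h import *
rep('R')"
```

```text
t 1.650 yaw-t 1.654 r 0.1096 F rad -2.4 tan(resist) 3.0 q7 -21.719342125292716 0.09300888336142252 time 11.25 w 0.011511980584444734
```

{"name": "jog_arm", "arguments": {
  "motion": [
    [[-0.007, 0.015, 0, 0, 0, -0.004, 0.95], [-0.007, 0.03, 0, 0, 0, -0.008, 0.95], [-0.007, 0.03, 0, 0, 0, -0.008, 0.95], [-0.007, 0.03, 0, 0, 0, -0.008, 0.95]]
  ]
}}

```text
time_s: 11.65
tool_pos: [0.5171, -0.3203, 0.0929]
tool_rot: [-179.9, -0.0, 49.1]
force: [-4.1, 3.5, 3.3]
grip_width: 0.0118
grasp_force: 8.0
```

```bash
python3 -c "
from h import *
rep('R');rep('R')"
```

```text
t 1.672 yaw-t 1.680 r 0.1096 F rad -0.0 tan(resist) 5.4 q7 -20.25274631861295 0.09294779752604482 time 11.65 w 0.011808018465515817
t 1.672 yaw-t 1.680 r 0.1096 F rad -0.0 tan(resist) 5.4 q7 -20.25274631861295 0.09294779752604482 time 11.65 w 0.011808018465515817
```

{"name": "jog_arm", "arguments": {
  "motion": [
    [[0, -0.015, 0, 0, 0, 0, 0.95], [0, -0.03, 0, 0, 0, 0, 0.95], [0, -0.042, 0, 0, 0, 0, 0.95], [0, -0.042, 0, 0, 0, 0, 0.95]]
  ]
}}

```text
time_s: 12.05
tool_pos: [0.5148, -0.318, 0.0931]
tool_rot: [180.0, -0.1, 49.1]
force: [-1.3, 3.6, -1.2]
grip_width: 0.0114
grasp_force: 8.0
```

```bash
python3 -c "
from h import *
rep('R')"
```

```text
t 1.643 yaw-t 1.680 r 0.1095 F rad 1.7 tan(resist) 3.4 q7 -20.264376742046547 0.09307768308419283 time 12.05 w 0.011434442014891709
```

Still +3 N; ease slightly more, then open and lift.

{"name": "jog_arm", "arguments": {
  "motion": [
    [[0, -0.01, 0, 0, 0, 0, 0.95], [0, -0.015, 0, 0, 0, 0, 0.9], [0, -0.015, 0, 0, 0, 0, 0.8], [0, -0.015, 0, 0, 0, 0, 0.6], [0, -0.015, 0, 0, 0, 0, 0.5]]
  ]
}}

```text
time_s: 12.55
tool_pos: [0.513, -0.3191, 0.0935]
tool_rot: [179.9, 0.1, 49.0]
force: [0.1, 0.0, -0.7]
grip_width: 0.0263
grasp_force: 0.0
```

{"name": "jog_arm", "arguments": {
  "motion": [
    [[0, 0, -0.2, 0, 0, 0, 0.5], [0, 0, -0.5, 0, 0, 0, 0.4], [0, 0, -0.9, 0, 0, 0, 0.2], [0, 0, -1, 0, 0, 0, 0.2], [0, 0, -1, 0, 0, 0, 0.2]]
  ]
}}

```text
time_s: 13.05
tool_pos: [0.5142, -0.319, 0.1957]
tool_rot: [179.7, 0.0, 49.0]
force: [0.3, -0.6, -0.5]
grip_width: 0.0643
grasp_force: 0.0
```

```bash
python3 - <<'E'
from h import *
rep('R');d={n:env.read_camera(n)[1] for n in("top","side")};p=pins(d);print(p)
for k in p:
    if p[k] is not None:
        h,yw=HG[k[1]];r=h-p[k];print(k,"t",np.arctan2(r[1],r[0])-np.radians(yw)+.8)
go(.525,.231,.19,-15.7)
E
```

```text
t 1.645 yaw-t 1.679 r 0.1106 F rad -0.3 tan(resist) -0.6 q7 -18.066670340024466 0.19573104022979615 time 13.05 w 0.06434656615026547
{('top', 'L'): array([0.5253, 0.2321]), ('top', 'R'): array([ 0.5122, -0.3112]), ('side', 'L'): array([0.5221, 0.2268]), ('side', 'R'): array([ 0.5104, -0.3186])}
('top', 'L') t 0.1950723336933794
('top', 'R') t 1.5819883802171937
('side', 'L') t 0.24851567349152393
('side', 'R') t 1.618478104782673
shift [ 4.2264 -3.506   0.0213] turn [-0.      0.0003  0.3595]
```

{"name": "jog_arm", "arguments": {
  "motion": [
    [[0.28, -0.23, 0, 0, 0, 0, 0.1], [0.56, -0.46, 0, 0, 0, 0, 0], [0.845, -0.7, 0, 0, 0, 0, 0]]
  ]
}}

```text
time_s: 13.45
tool_pos: [0.5142, -0.2069, 0.1908]
tool_rot: [-179.8, 0.0, 49.0]
force: [-0.1, 1.2, -0.0]
grip_width: 0.0833
grasp_force: 0.0
```

{"name": "jog_arm", "arguments": {
  "motion": [
    [[0.28, -0.23, 0, 0, 0, 0, 0], [0.56, -0.46, 0, 0, 0, 0, 0], [0.845, -0.7, 0, 0, 0, 0, 0]]
  ]
}}

```text
time_s: 13.75
tool_pos: [0.5167, -0.0971, 0.1911]
tool_rot: [-179.9, 0.1, 49.0]
force: [-0.0, -0.3, 0.4]
grip_width: 0.0867
grasp_force: 0.0
```

{"name": "jog_arm", "arguments": {
  "motion": [
    [[0.28, -0.23, 0, 0, 0, 0, 0], [0.56, -0.46, 0, 0, 0, 0, 0], [0.845, -0.7, 0, 0, 0, 0, 0]]
  ]
}}

```text
time_s: 14.05
tool_pos: [0.5194, 0.0123, 0.1912]
tool_rot: [-179.9, 0.1, 49.0]
force: [0.8, -0.6, 0.1]
grip_width: 0.087
grasp_force: 0.0
```

{"name": "jog_arm", "arguments": {
  "motion": [
    [[0.28, -0.23, 0, 0, 0, 0, 0], [0.56, -0.46, 0, 0, 0, 0, 0], [0.845, -0.7, 0, 0, 0, 0, 0]]
  ]
}}

```text
time_s: 14.35
tool_pos: [0.5221, 0.1217, 0.1912]
tool_rot: [-179.9, 0.1, 49.0]
force: [0.4, -0.3, -0.5]
grip_width: 0.087
grasp_force: 0.0
```

{"name": "jog_arm", "arguments": {
  "motion": [
    [[0.28, -0.23, 0, 0, 0, 0, 0], [0.56, -0.46, 0, 0, 0, 0, 0], [0.8, -0.7, 0, 0, 0, 0, 0]]
  ]
}}

```text
time_s: 14.65
tool_pos: [0.5219, 0.2283, 0.191]
tool_rot: [-179.9, 0.1, 49.0]
force: [0.7, 0.6, -0.6]
grip_width: 0.0868
grasp_force: 0.0
```

{"name": "jog_arm", "arguments": {
  "motion": [
    [[0, 0, 0, 0, 0, 0.2, 0], [0, 0, 0, 0, 0, 0.2, 0], [0, 0, 0, 0, 0, 0.2, 0], [0, 0, 0, 0, 0, 0.2, 0], [0, 0, 0, 0, 0, 0.2, 0]]
  ]
}}

```text
time_s: 15.15
tool_pos: [0.5219, 0.2268, 0.1911]
tool_rot: [180.0, 0.2, 12.9]
force: [-0.7, -0.1, -0.0]
grip_width: 0.0873
grasp_force: 0.0
```

{"name": "jog_arm", "arguments": {
  "motion": [
    [[0, 0, 0, 0, 0, 0.16, 0], [0, 0, 0, 0, 0, 0.16, 0], [0, 0, 0, 0, 0, 0.16, 0], [0, 0, 0, 0, 0, 0.16, 0], [0, 0, 0, 0, 0, 0.16, 0]]
  ]
}}

```text
time_s: 15.65
tool_pos: [0.5222, 0.227, 0.1918]
tool_rot: [179.9, 0.1, -15.6]
force: [-0.5, -0.6, 0.1]
grip_width: 0.0871
grasp_force: 0.0
```

```bash
python3 - <<'E'
from h import *
o=env.get_obs();print(o["tool_pos"],o["tool_rot"],o["qpos"],o["time_s"])
M=R.from_euler("xyz",o["tool_rot"],degrees=True).as_matrix()
p,d=env.read_camera("wrist");c=env.camera_info("wrist");K=c["camera_matrix"];m=c["mount"]
v,u=np.mgrid[:384,:512];r=np.stack([(u-K[0,2])/K[0,0],(v-K[1,2])/K[1,1],np.ones_like(u,float)],-1)*d[...,None]
P=(r@m[:3,:3].T+m[:3,3])@M.T+o["tool_pos"]
k=(P[...,2]>.107)&(P[...,2]<.12)&(d>0)&(np.hypot(P[...,0]-.524,P[...,1]-.230)<.025)
q=P[k].mean(0);print(k.sum(),q)
h,yw=HG["L"];r=h-q[:2];a=np.degrees(np.arctan2(r[1],r[0]));print(a)
q=(q[:2]+[.525,.231])/2;go(q[0],q[1],.093,-14.5)
E
```

```text
[0.5222 0.227  0.1918] [179.9308   0.0878 -15.6415] [   9.2059   14.0453  -40.6798   97.0876    9.5307   72.5117 -139.1638] 15.65
223 [0.5244 0.2293 0.1126]
-14.218931697128458
shift [ 0.017  -0.037   0.9898] turn [ 0.0003  0.0004 -0.006 ]
```

{"name": "jog_arm", "arguments": {
  "motion": [
    [[0.017, -0.037, 0.4, 0, 0, 0, 0.4], [0.017, -0.037, 0.7, 0, 0, 0, 0.5], [0.017, -0.037, 0.9, 0, 0, 0, 0.6], [0.017, -0.037, 0.985, 0, 0, 0, 0.6], [0.017, -0.037, 0.985, 0, 0, 0, 0.6]]
  ]
}}

```text
time_s: 16.2
tool_pos: [0.5245, 0.2301, 0.0932]
tool_rot: [179.9, 0.1, -15.7]
force: [-0.9, -0.1, 0.6]
grip_width: 0.0547
grasp_force: 0.0
```

{"name": "jog_arm", "arguments": {
  "motion": [
    [[0, 0, 0, 0, 0, 0, 0.7], [0, 0, 0, 0, 0, 0, 0.78], [0, 0, 0, 0, 0, 0, 0.84], [0, 0, 0, 0, 0, 0, 0.9], [0, 0, 0, 0, 0, 0, 0.92]]
  ]
}}

```text
time_s: 16.7
tool_pos: [0.5256, 0.2305, 0.0949]
tool_rot: [-180.0, -0.0, -15.8]
force: [-0.7, 0.6, 0.2]
grip_width: 0.0153
grasp_force: 0.0
```

{"name": "jog_arm", "arguments": {
  "motion": [
    [[0, 0, 0, 0, 0, 0, 0.95], [0, 0, 0, 0, 0, 0, 0.95], [0, 0, 0, 0, 0, 0, 0.95], [0, 0, 0, 0, 0, 0, 0.95]]
  ]
}}

```text
time_s: 17.1
tool_pos: [0.5254, 0.2306, 0.0947]
tool_rot: [-180.0, -0.0, -15.8]
force: [-0.5, -0.9, 2.3]
grip_width: 0.0112
grasp_force: 8.0
```

```bash
python3 -c "
from h import *
rep('L')"
```

```text
t 0.208 yaw-t 0.195 r 0.1103 F rad -0.3 tan(resist) -1.0 q7 -142.94038986835534 0.09472914089179542 time 17.1 w 0.011174415532284078
```

Swing to about 0.5, then 8 mm steps.

{"name": "jog_arm", "arguments": {
  "motion": [
    [[0.003, 0.065, 0, 0, 0, -0.018, 0.95], [0.008, 0.13, 0, 0, 0, -0.037, 0.95], [0.018, 0.195, 0, 0, 0, -0.056, 0.95], [0.032, 0.26, 0, 0, 0, -0.075, 0.95], [0.048, 0.32, 0, 0, 0, -0.096, 0.95]]
  ]
}}

```text
time_s: 17.6
tool_pos: [0.5214, 0.1992, 0.0948]
tool_rot: [-179.9, -0.1, 1.7]
force: [1.1, 2.9, 0.5]
grip_width: 0.0116
grasp_force: 8.0
```

{"name": "jog_arm", "arguments": {
  "motion": [
    [[0.001, 0.01, 0, 0, 0, -0.003, 0.95], [0.001, 0.02, 0, 0, 0, -0.006, 0.95], [0.001, 0.03, 0, 0, 0, -0.009, 0.95], [0.001, 0.03, 0, 0, 0, -0.009, 0.95]]
  ]
}}

```text
time_s: 18.0
tool_pos: [0.5216, 0.1958, 0.0947]
tool_rot: [-180.0, -0.0, 3.1]
force: [-0.2, 1.8, 2.8]
grip_width: 0.0117
grasp_force: 8.0
```

```bash
python3 -c "
from h import *
rep('L')"
```

```text
t 0.526 yaw-t 0.525 r 0.1106 F rad -0.1 tan(resist) 1.8 q7 -121.05013271997537 0.09473345935184474 time 18.0 w 0.011745645922085017
```

{"name": "jog_arm", "arguments": {
  "motion": [
    [[0.001, 0.02, 0, 0, 0, -0.006, 0.95], [0.001, 0.04, 0, 0, 0, -0.012, 0.95], [0.002, 0.06, 0, 0, 0, -0.018, 0.95], [0.003, 0.08, 0, 0, 0, -0.023, 0.95], [0.003, 0.08, 0, 0, 0, -0.023, 0.95]]
  ]
}}

```text
time_s: 18.5
tool_pos: [0.5223, 0.1871, 0.0946]
tool_rot: [180.0, -0.0, 7.3]
force: [-0.2, 1.6, 4.8]
grip_width: 0.0118
grasp_force: 8.0
```

```bash
python3 -c "
from h import *
rep('L')"
```

```text
t 0.606 yaw-t 0.597 r 0.1107 F rad -0.0 tan(resist) 1.6 q7 -116.13309590227736 0.09464551625876275 time 18.5 w 0.011835988736188942
```

{"name": "jog_arm", "arguments": {
  "motion": [
    [[0.001, 0.02, -0.003, 0, 0, -0.006, 0.95], [0.001, 0.04, -0.003, 0, 0, -0.012, 0.95], [0.002, 0.06, -0.003, 0, 0, -0.018, 0.95], [0.003, 0.08, -0.003, 0, 0, -0.025, 0.95], [0.003, 0.08, -0.003, 0, 0, -0.025, 0.95]]
  ]
}}

```text
time_s: 19.0
tool_pos: [0.5236, 0.179, 0.0947]
tool_rot: [180.0, 0.0, 11.8]
force: [1.6, 1.8, 1.2]
grip_width: 0.0114
grasp_force: 8.0
```

```bash
python3 -c "
from h import *
rep('L')"
```

```text
t 0.679 yaw-t 0.676 r 0.1108 F rad 1.9 tan(resist) 1.4 q7 -110.91481949877021 0.09472055773951173 time 19.0 w 0.011406291125947782
```

{"name": "jog_arm", "arguments": {
  "motion": [
    [[0.004, 0.02, 0, 0, 0, -0.006, 0.95], [0.004, 0.04, 0, 0, 0, -0.012, 0.95], [0.005, 0.06, 0, 0, 0, -0.018, 0.95], [0.006, 0.08, 0, 0, 0, -0.024, 0.95], [0.006, 0.08, 0, 0, 0, -0.024, 0.95]]
  ]
}}

```text
time_s: 19.5
tool_pos: [0.5256, 0.1713, 0.0947]
tool_rot: [180.0, 0.0, 16.1]
force: [-1.6, 1.3, 2.7]
grip_width: 0.0116
grasp_force: 8.0
```

```bash
python3 -c "
from h import *
rep('L')"
```

```text
t 0.751 yaw-t 0.751 r 0.1108 F rad -1.1 tan(resist) 1.6 q7 -105.93420314627807 0.09471256214950863 time 19.5 w 0.011636906537367401
```

{"name": "jog_arm", "arguments": {
  "motion": [
    [[0.001, 0.02, 0, 0, 0, -0.006, 0.95], [0.001, 0.04, 0, 0, 0, -0.012, 0.95], [0.002, 0.06, 0, 0, 0, -0.018, 0.95], [0.003, 0.08, 0, 0, 0, -0.024, 0.95], [0.003, 0.08, 0, 0, 0, -0.024, 0.95]]
  ]
}}

```text
time_s: 20.0
tool_pos: [0.5281, 0.1637, 0.0947]
tool_rot: [180.0, 0.0, 20.4]
force: [-3.1, 1.2, 3.2]
grip_width: 0.0115
grasp_force: 8.0
```

```bash
python3 -c "
from h import *
rep('L')"
```

```text
t 0.824 yaw-t 0.827 r 0.1108 F rad -2.5 tan(resist) 2.2 q7 -100.97211969120487 0.0946948557198507 time 20.0 w 0.011518843708982311
```

{"name": "jog_arm", "arguments": {
  "motion": [
    [[-0.005, 0.02, 0, 0, 0, -0.006, 0.95], [-0.005, 0.04, 0, 0, 0, -0.012, 0.95], [-0.004, 0.06, 0, 0, 0, -0.018, 0.95], [-0.003, 0.08, 0, 0, 0, -0.023, 0.95], [-0.003, 0.08, 0, 0, 0, -0.023, 0.95]]
  ]
}}

```text
time_s: 20.5
tool_pos: [0.5308, 0.157, 0.0948]
tool_rot: [-180.0, -0.0, 24.6]
force: [-0.5, 2.7, -0.2]
grip_width: 0.0119
grasp_force: 8.0
```

```bash
python3 -c "
from h import *
rep('L')"
```

```text
t 0.889 yaw-t 0.899 r 0.1108 F rad 0.6 tan(resist) 2.7 q7 -96.20426121645187 0.09479377133265848 time 20.5 w 0.011860482131336595
```

{"name": "jog_arm", "arguments": {
  "motion": [
    [[0, 0.015, 0, 0, 0, -0.004, 0.95], [0, 0.03, 0, 0, 0, -0.008, 0.95], [0, 0.04, 0, 0, 0, -0.011, 0.95], [0, 0.04, 0, 0, 0, -0.011, 0.95]]
  ]
}}

```text
time_s: 20.9
tool_pos: [0.532, 0.1544, 0.0948]
tool_rot: [-179.9, -0.0, 26.6]
force: [0.4, 6.4, 1.0]
grip_width: 0.0117
grasp_force: 8.0
```

```bash
python3 -c "
from h import *
rep('L')"
```

```text
t 0.915 yaw-t 0.935 r 0.1108 F rad 3.1 tan(resist) 5.6 q7 -93.92034310887847 0.09481548013922811 time 20.9 w 0.011734065451679635
```

{"name": "jog_arm", "arguments": {
  "motion": [
    [[0.006, 0.01, 0, 0, 0, 0, 0.95], [0.008, 0.02, 0, 0, 0, 0, 0.95], [0.008, 0.02, 0, 0, 0, 0, 0.95]]
  ]
}}

```text
time_s: 21.2
tool_pos: [0.5325, 0.1534, 0.0947]
tool_rot: [-179.8, 0.1, 26.6]
force: [-4.1, 6.0, 3.1]
grip_width: 0.0116
grasp_force: 8.0
```

```bash
python3 -c "
from h import *
rep('L')"
```

```text
t 0.925 yaw-t 0.935 r 0.1107 F rad -1.0 tan(resist) 7.2 q7 -93.77967277847851 0.09471013498956052 time 21.2 w 0.011648915029387554
```

{"name": "jog_arm", "arguments": {
  "motion": [
    [[0.003, -0.08, 0, 0, 0, 0.023, 0.95], [0.012, -0.16, 0, 0, 0, 0.046, 0.95], [0.026, -0.239, 0, 0, 0, 0.07, 0.95], [0.046, -0.316, 0, 0, 0, 0.093, 0.95], [0.073, -0.393, 0, 0, 0, 0.116, 0.95]]
  ]
}}

```text
time_s: 21.7
tool_pos: [0.5226, 0.1872, 0.0946]
tool_rot: [179.7, 0.1, 5.4]
force: [-1.9, -3.0, 4.9]
grip_width: 0.0116
grasp_force: 8.0
```

```bash
python3 -c "
from h import *
rep('L')"
```

```text
t 0.605 yaw-t 0.565 r 0.1104 F rad -2.3 tan(resist) -2.7 q7 -118.14280220892284 0.09463976632722902 time 21.7 w 0.011620554682466
```

{"name": "jog_arm", "arguments": {
  "motion": [
    [[-0.005, -0.08, -0.003, 0, 0, 0.018, 0.95], [0, -0.16, -0.003, 0, 0, 0.04, 0.95], [0.012, -0.239, -0.003, 0, 0, 0.062, 0.95], [0.032, -0.316, -0.003, 0, 0, 0.085, 0.95], [0.055, -0.393, -0.003, 0, 0, 0.107, 0.95]]
  ]
}}

```text
time_s: 22.2
tool_pos: [0.5247, 0.2268, 0.0947]
tool_rot: [179.7, -0.0, -13.8]
force: [-0.5, -1.5, 2.8]
grip_width: 0.0119
grasp_force: 8.0
```

```bash
python3 -c "
from h import *
rep('L')"
```

```text
t 0.243 yaw-t 0.229 r 0.1101 F rad -0.2 tan(resist) -1.6 q7 -140.939105723491 0.09472159789121878 time 22.2 w 0.011898204914469858
```

{"name": "jog_arm", "arguments": {
  "motion": [
    [[0.001, -0.04, 0, 0, 0, 0.01, 0.95], [0.003, -0.08, 0, 0, 0, 0.02, 0.95], [0.006, -0.11, 0, 0, 0, 0.03, 0.95], [0.008, -0.132, 0, 0, 0, 0.033, 0.95], [0.008, -0.132, 0, 0, 0, 0.033, 0.95]]
  ]
}}

```text
time_s: 22.7
tool_pos: [0.5289, 0.2406, 0.0948]
tool_rot: [179.9, -0.0, -19.6]
force: [-0.2, -3.4, 0.3]
grip_width: 0.0116
grasp_force: 8.0
```

```bash
python3 -c "
from h import *
rep('L')"
```

```text
t 0.112 yaw-t 0.129 r 0.1101 F rad 1.1 tan(resist) -3.3 q7 -147.68669805983774 0.09476591952181787 time 22.7 w 0.011553131684381605
```

Now without turning: 6 mm along the arc (direction about 0.07 rad off the tool y).

{"name": "jog_arm", "arguments": {
  "motion": [
    [[0.002, -0.02, 0, 0, 0, 0, 0.95], [0.004, -0.04, 0, 0, 0, 0, 0.95], [0.006, -0.06, 0, 0, 0, 0, 0.95], [0.006, -0.06, 0, 0, 0, 0, 0.95]]
  ]
}}

```text
time_s: 23.1
tool_pos: [0.5314, 0.2476, 0.0949]
tool_rot: [180.0, -0.0, -19.5]
force: [0.9, -3.6, -1.5]
grip_width: 0.0119
grasp_force: 8.0
```

```bash
python3 -c "
from h import *
rep('L')"
```

```text
t 0.045 yaw-t 0.129 r 0.1104 F rad 2.3 tan(resist) -2.9 q7 -148.2515154893656 0.094876276653614 time 23.1 w 0.011868877211897324
```

{"name": "jog_arm", "arguments": {
  "motion": [
    [[0.006, -0.02, 0, 0, 0, 0, 0.95], [0.01, -0.04, 0, 0, 0, 0, 0.95], [0.012, -0.06, 0, 0, 0, 0, 0.95], [0.012, -0.06, 0, 0, 0, 0, 0.95]]
  ]
}}

```text
time_s: 23.5
tool_pos: [0.5339, 0.2532, 0.0949]
tool_rot: [180.0, 0.0, -19.5]
force: [-1.0, -2.5, -0.9]
grip_width: 0.0116
grasp_force: 8.0
```

```bash
python3 -c "
from h import *
rep('L')"
```

```text
t -0.010 yaw-t 0.129 r 0.1107 F rad 0.3 tan(resist) -2.7 q7 -148.73375518579823 0.09487252198404733 time 23.5 w 0.011597184211739279
```

{"name": "jog_arm", "arguments": {
  "motion": [
    [[0.005, -0.02, 0, 0, 0, 0, 0.95], [0.007, -0.04, 0, 0, 0, 0, 0.95], [0.009, -0.05, 0, 0, 0, 0, 0.95], [0.009, -0.05, 0, 0, 0, 0, 0.95]]
  ]
}}

```text
time_s: 23.9
tool_pos: [0.5355, 0.2566, 0.0948]
tool_rot: [179.8, 0.1, -19.5]
force: [-5.2, -4.6, 1.4]
grip_width: 0.0119
grasp_force: 8.0
```

```bash
python3 -c "
from h import *
rep('L')"
```

```text
t -0.045 yaw-t 0.129 r 0.1108 F rad -2.3 tan(resist) -6.5 q7 -149.12303816257375 0.09475399650660009 time 23.9 w 0.011918430416682651
```

{"name": "jog_arm", "arguments": {
  "motion": [
    [[-0.006, -0.015, 0, 0, 0, 0, 0.95], [-0.006, -0.015, 0, 0, 0, 0, 0.95], [-0.006, -0.015, 0, 0, 0, 0, 0.95]]
  ]
}}

```text
time_s: 24.2
tool_pos: [0.5359, 0.2573, 0.0948]
tool_rot: [179.8, 0.1, -19.6]
force: [-3.8, -6.1, 1.6]
grip_width: 0.0112
grasp_force: 8.0
```

```bash
python3 -c "
from h import *
rep('L')"
```

```text
t -0.052 yaw-t 0.128 r 0.1109 F rad -0.2 tan(resist) -7.2 q7 -149.2726057704221 0.09476238926315782 time 24.2 w 0.011232675996908505
```

Firmly on the rest stop. Ease off about 6.5 mm of the press, check, then open.

{"name": "jog_arm", "arguments": {
  "motion": [
    [[0, 0.02, 0, 0, 0, 0, 0.95], [-0.003, 0.04, 0, 0, 0, 0, 0.95], [-0.005, 0.06, 0, 0, 0, 0, 0.95], [-0.005, 0.06, 0, 0, 0, 0, 0.95]]
  ]
}}

```text
time_s: 24.6
tool_pos: [0.534, 0.2537, 0.095]
tool_rot: [-180.0, 0.0, -19.5]
force: [-2.0, -2.8, -2.3]
grip_width: 0.0116
grasp_force: 8.0
```

```bash
python3 -c "
from h import *
rep('L')"
```

```text
t -0.015 yaw-t 0.129 r 0.1108 F rad -0.5 tan(resist) -3.4 q7 -148.73003983940924 0.09496108171494388 time 24.6 w 0.011646820810853728
```

{"name": "jog_arm", "arguments": {
  "motion": [
    [[0, 0.01, 0, 0, 0, 0, 0.95], [0, 0.015, 0, 0, 0, 0, 0.9], [0, 0.015, 0, 0, 0, 0, 0.8], [0, 0.015, 0, 0, 0, 0, 0.6], [0, 0.015, 0, 0, 0, 0, 0.5]]
  ]
}}

```text
time_s: 25.1
tool_pos: [0.5345, 0.2531, 0.0959]
tool_rot: [-179.9, -0.1, -19.5]
force: [0.3, 0.5, 0.0]
grip_width: 0.0259
grasp_force: 0.0
```

{"name": "jog_arm", "arguments": {
  "motion": [
    [[0, 0, -0.2, 0, 0, 0, 0.5], [0, 0, -0.5, 0, 0, 0, 0.4], [0, 0, -0.9, 0, 0, 0, 0.2], [0, 0, -1, 0, 0, 0, 0.2], [0, 0, -1, 0, 0, 0, 0.2]]
  ]
}}

```text
time_s: 25.6
tool_pos: [0.5351, 0.2534, 0.1978]
tool_rot: [-179.8, -0.2, -19.5]
force: [-0.5, -0.8, -0.2]
grip_width: 0.0645
grasp_force: 0.0
```

{"name": "jog_arm", "arguments": {
  "motion": [
    [[-0.4, 0, -0.2, 0, 0, 0, 0], [-0.8, 0, -0.4, 0, 0, 0, 0], [-0.8, 0, -0.4, 0, 0, 0, 0], [-0.8, 0, -0.4, 0, 0, 0, 0]]
  ]
}}

```text
time_s: 26.0
tool_pos: [0.4576, 0.2792, 0.2346]
tool_rot: [180.0, -0.1, -19.4]
force: [0.9, 0.1, -0.5]
grip_width: 0.0856
grasp_force: 0.0
```

```bash
python3 - <<'E'
from h import *
d={};im=[]
for n in("top","side"):
    p,d[n]=env.read_camera(n);im.append(p[:,:,::-1])
p=pins(d)
for k in p:
    if p[k] is not None:
        h,yw=HG[k[1]];r=h-p[k];print(k,p[k],"t",np.arctan2(r[1],r[0])-np.radians(yw)+.8)
a=[cv2.resize(x,(400,300),interpolation=cv2.INTER_CUBIC) for x in (im[0][150:246,144:272],im[0][165:261,296:424],im[1][120:210,170:290],im[1][250:370,220:380])]
cv2.imwrite("pics/end.png",np.vstack([np.hstack(a[:2]),np.hstack(a[2:])]))
E
```

```text
('top', 'L') [0.5327 0.2526] t -0.0014518393901387094
('top', 'R') [ 0.5119 -0.3123] t 1.5870851558742356
('side', 'L') [0.5301 0.2454] t 0.06757726941035147
('side', 'R') [ 0.5105 -0.3183] t 1.6173288387962512
```

View pics/end.png

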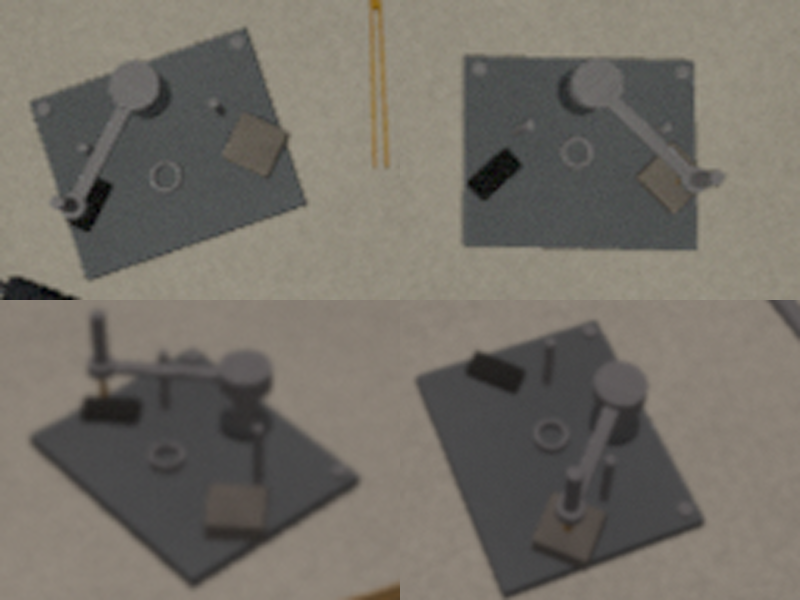

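The picture shows the left arm over its rest against the rest post (pin about 70,205) and the right arm over its block at the far post (pin about 705,180). The rings have not moved.

```bash
python3 -c "
from cell import env
print(env.sign_off())"
```

```text
the job is handed in; nothing more can be done
None
```

I've handed the job in: the right stand's arm swings freely and is left over its block at the far stop, while the left stand's arm binds at about 0.86 rad and is back at its rest stop, with both pins released and neither arm pressed beyond about 7 N.

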